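Set the overload relay's dial and reset it

ROBOT

A 6-joint arm with a two-finger parallel gripper is mounted at the origin on the work surface. World frame = base frame: x ahead of the robot, y to its left, z up, the work surface at z = 0. Lengths are in mm, angles in rad, forces in N, time in s.
With the tool pointing down it reaches from about 325 to 900 mm from the base axis. Payload 3.5 kg.
Tool frame: the origin (TCP) lies at the very end of the fingers, on their centre line; the grasp point (between the pads) lies 19 mm behind it (grip_depth is the distance from the TCP to the grasp point, in mm); z points along the fingers, y is the line along which they close (so a half turn about z gives the same grasp; the last joint's range is limited). The gripper opens to 85 mm and grips with 20 to 120 N. Pads are 22 mm wide; open, the fingers measure 114 mm over their backs; the gripper's body (76 mm by 85 mm) begins 54 mm behind the grasp point. The pads swing forward as they close: fully open they stand 13 mm farther back than shut.
Start: joints at [-1.34, 0.276, -0.026, 1.268, 0, 1.467], TCP at [204.76, -590.504, 207.713] pointing down, gripper open.
Joint ranges: [-3.12, 3.12], [-0.85, 1.88], [-1.08, 1.24], [-1.95, 2.15], [-1.57, 1.53], [-3.14, 3.14]. Speed limits (rad/s): [2.57, 2.57, 3.14, 3.14, 3.14, 3.14].

INTERFACE

Orientations are given as a unit quaternion [x, y, z, w].
In Python, from plant import get_state, capture, hand_in, grip_depth gives the robot as it stands. The module is installed in compiled form; this text tells all that it offers.
- The arm moves only by the shell command python3 -m inch 'ROWS'. ROWS is JSON, a list of rows, each a list of 3 entries, a list of its own where there are three numbers: the gripper's target within -1 to 1 (shut at 1, half-way at 0, fully open at -1), then the shift along the world's x, y, z in cm, then the turn, a rotation vector about the world's x, y, z in degrees. A call has 1 to 5 rows; each row shifts and turns the commanded pose from where the row before left it; what a row does not reach is not made up. A row lasts 1/10 s, in which the tool goes at most 50 mm and 8.59 degrees, less where a joint would pass 70% of its speed; a pose out of reach is approached as far as the arm can. A call is refused whole if a number of a shift passes 5 or a number of a turn 8.59, either way. A call with a gripper value outside its range is refused whole. The fingers move at their own pace and stop on an object; the grip force is fixed at half the most. Time passes only in rows, so rows that do not move let the fingers close. It gives the time, the measured TCP pose, the force, the opening and the grip force at its end, in the units of the state.
- get_state(): the state, without advancing time (a new reading comes with each control period).
- capture(name): name is "scene" or "top" or "wrist"; returns a dict with "pixels" (400x640x3 uint8, red, green, blue), "K" (3x3 intrinsics, pixels), "D" ([k1, k2, p1, p2, k3] as OpenCV has them; the pictures are not rectified), "origin" and "rotation" of the camera in the world. Camera axes: x right, y up, looking along -z (the intrinsics and any distortion apply to the point x, -y, -z); pixel columns grow to the right and rows downward; lengths in mm; the calibration is good to about 2 mm. A picture is of the moment at which its call begins. There is no depth.
- hand_in(): hands the job in; it is judged then, once.
The state is a dict: "time_s": time; "joint_positions": joint angles; "joint_vel": joint speeds; "effort": joint torques, N m; "ee_pos": TCP position; "eef_rot": TCP orientation; "ft_force": force on the tool from outside, world axes, zero at the start; "wrist_torque": the same for the moment, N m; "gripper_width": finger opening in mm; "finger_force": force on a finger pad.
Only numpy, scipy, OpenCV 4.12 (cv2) and the standard library are available. Lean on these libraries where they do the work, as an engineer would, in place of code of your own. Each camera call takes 0.05 s, during which the arm holds its last target. There are 200 camera calls.

TASK

On the grey relay case, push the round dial round by its upright steel stub, gently and with the outside of the closed fingers (never with the stub between them), until the dial's white index mark lines up with the one long line of the scale around it. Then press the reset button beside the scale all the way down with a fingertip and let it spring back, leaving the dial on the line. Pick nothing up and leave the loose things standing on the two cases where they are.

Things in the scene. Friction and masses are not known exactly. Their poses are not given: they have to be found in the camera images.
- relay: The relay: a grey sheet-steel case, 200 (its x) by 300 (its y) mm and 90 mm high, lying flat and fixed to the bench; origin under its centre. On its cover: the dial with its scale 45 mm to +y of the centre, the reset button 100 mm to -y and 50 mm to -x, a loose fuse behind the button. It stands left or right of the middle, a little turned.
- plain_case: A plain grey case without a dial, 200 x 240 mm and 90 mm high, fixed, on the other side from the relay; origin under its centre. Not used.
- dial_axis (a point): Point on the dial's vertical turning axis, at the height of the dial's flat top, 105 mm above the bench. The dial is a black disc of 120 mm diameter with a 22 mm steel cap, 3 mm high, in its middle.
- index (a point): The outer end, on the dial's rim 60 mm from the axis, of the white index mark (36 mm long, 6 mm wide, radial) on the dial's top. Turns with the dial.
- long_line (a point): Inner end of the scale's long line, 60 mm from the dial's axis at the dial's rim: where the index has to come to (12 mm lower than the index). The scale is a flat, fixed aluminium ring round the dial, to 94 mm from the axis, 92 mm above the bench, with 18 black radial lines 20 degrees apart: 17 are 12 mm long, this one is 32 mm long and 6 mm wide.
- stub (a point): Centre (half-way up) of the upright round steel stub on the dial, 16 mm in diameter, standing 24 mm above the dial's top (from 105 to 129 mm above the bench), 42 mm from the axis, exactly opposite the index mark. Pushing it sideways turns the dial, either way and without end stops; the dial is stiff (3 to 4 N at the stub) and stays where it is left.
- dial: The dial itself, with its stub; origin on its axis, 15 mm below its flat top. Its x axis points from the axis to the index mark, z up.
- reset_button_top (a point): Centre of the top of the reset button, a black round push button of 28 mm diameter in a dark square housing on the relay's cover, about 153 mm from the dial's axis. It is pressed straight down 6 mm against a spring (about 5 N fully down) and comes back up by itself.
- reset_button (a joint): Travel of the reset button, m: 0 up, 0.006 fully down.
- fuse: Loose white ceramic fuse, 28 mm in diameter, 44 mm high, standing upright on the relay's cover about 105 mm behind (+x of) the reset button; origin under its centre. To be left alone.
- contactor: Loose black and cream contactor block, 60 x 50 x 60 mm, on the plain case; origin under its centre. To be left alone.
- bushing: Loose brass flanged bushing, 44 mm in diameter, 50 mm high, standing on the plain case; origin under its centre. To be left alone.

How it is judged (in metres and radians):
On the way, in this order (a step that is already met when the one before it is completed fails the run):
1. the dial rests with its index on the long line (horizontal distance between index and long_line below 0.005 m and angular speed of dial below 0.05 rad/s), for 0.2 s.
2. the reset button is pressed down with the dial on the line (horizontal distance between index and long_line below 0.005 m and value of joint reset_button above 0.0045 m), for 0.05 s.
At the end, for the whole second after the job is handed in: The index point is within 5 mm of the long line's inner end, seen from above (just under 5 degrees), the dial is at rest, and the reset button, pressed at least 4.5 mm down after the dial was set, is up again (within 1.5 mm) (all of step 1 and value of joint reset_button below 0.0015 m); the robot touches nothing.
It fails at once if the stub is taken between the fingers (horizontal distance between the grasp point and stub below 0.009 m and distance between the grasp point and stub below 0.024 m).
It fails at once if the dial is pushed harder than 30 N (contact force between the fingers and dial above 30 N).
It fails at once if one of the loose things standing on the cases is moved more than 20 mm or lifted (distance of any of fuse, contactor, bushing from where it was at the start of the episode above 0.02 m).
It also fails if it takes over 54 s, if anything falls off the work surface, if the arm or the gripper's body presses on something with over 40 N, if the wrist force passes 120 N, or if a joint passes its speed limit or range.

## Working session

There is one attempt and no reset: what is moved stays moved. The work goes in short steps, Python scripts to look and compute and a shell command to move; the robot and the scene stay as the last step left them, time stands still between calls to the robot, and variables do not carry over. Pictures are saved under pics/ and viewed, at most 10 in all, crops included, and the job is handed in when it is done.

```bash
mkdir -p pics; cat > h.py <<'E'
import numpy as np, cv2, pickle
from plant import get_state, capture
def cap(name,fn):
    c=capture(name); cv2.imwrite(f'pics/{fn}.png',c['pixels'][:,:,::-1]); pickle.dump(c,open(fn+'.pkl','wb')); return c
def ray(c,uv,z):
    p=cv2.undistortPoints(np.array([[uv]],float),np.array(c['K'],float),np.array(c['D'],float))[0,0]
    d=np.array(c['rotation'])@np.array([p[0],-p[1],-1.]); o=np.array(c['origin'],float)
    return o+d*(z-o[2])/d[2]
def load(fn): return pickle.load(open(fn+'.pkl','rb'))
def proj(c,P):
    q=np.array(c['rotation']).T@(np.array(P,float)-np.array(c['origin'])); q=np.array([[[q[0],-q[1],-q[2]]]])
    return cv2.projectPoints(q,np.zeros(3),np.zeros(3),np.array(c['K'],float),np.array(c['D'],float))[0][0,0]
E
python3 - <<'E'
from h import *
c=cap('top','t1'); print(c['origin'],c['rotation'],c['K'],c['D'])
s=get_state(); print(s)
E
```

```text
[459.50727722  -8.73498002 817.45043125] [-0.05006472  0.04027213  0.71087975 -0.70037252] [[362.33333842   0.         318.6896443 ]
 [  0.         362.33333842 204.54763882]
 [  0.           0.           1.        ]] [0.02103794 0.         0.         0.         0.        ]
{'time_s': 0.05, 'joint_positions': array([-1.34042193e+00,  2.77146034e-01, -2.78853962e-02,  1.26802168e+00,
       -3.46028981e-06,  1.46738902e+00]), 'joint_vel': array([ 1.55617983e-04, -5.20331722e-04, -7.46002603e-04,  2.09990459e-03,
        6.06678006e-05, -6.78711153e-04]), 'effort': array([ 1.25863826e-03, -4.47058868e+01,  2.96391910e+01,  9.06905334e-03,
        8.50420133e-05, -9.73369652e-07]), 'ee_pos': array([ 204.55375715, -589.68873833,  206.54955965]), 'eef_rot': array([ 9.86105387e-01,  1.66117106e-01, -7.33129058e-05, -1.12600963e-03]), 'ft_force': array([ 0.82660062,  1.04666351, -0.03280718]), 'wrist_torque': array([ 0.01473474, -0.03590955,  0.00802917]), 'finger_force': 0.0, 'gripper_width': 85.33179146386057}
```

View pics/t1.png

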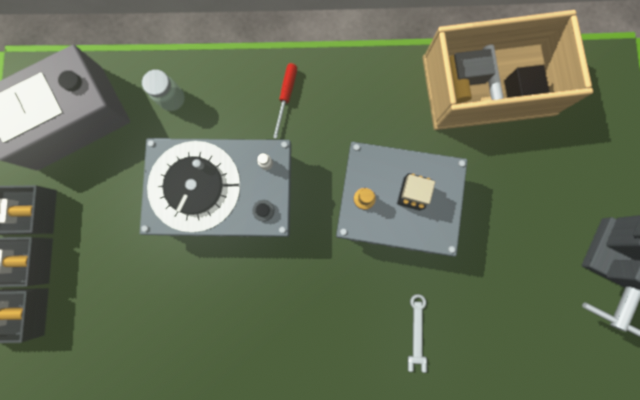

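The top view shows the relay at about (215,188), with the dial at (190,185), the index near (180,213), the stub near (197,163) and the long line near (232,185). The button is at (263,210) and the fuse at (264,160). I'll zoom in for sharper pixel positions.

```bash
sed -i "s/np.array(c\['rotation'\])/Rotation.from_quat(c['rotation']).as_matrix()/; 1a from scipy.spatial.transform import Rotation" h.py
python3 - <<'E'
from h import *
c=load('t1'); im=c['pixels'][130:245,135:295,::-1]
cv2.imwrite('pics/t1z.png',cv2.resize(im,None,fx=5,fy=5,interpolation=cv2.INTER_CUBIC))
E
```

```text
(no output)
```

View pics/t1z.png

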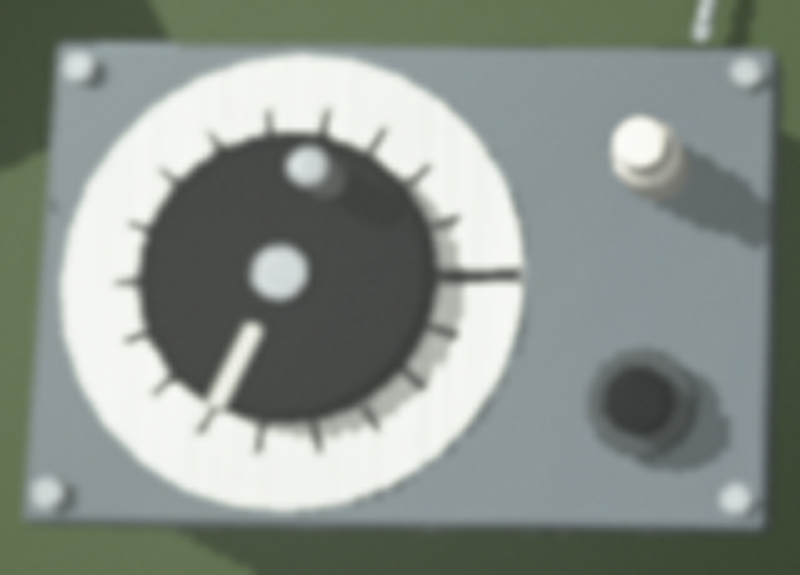

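The crop gives the cap at (279,272), index end at (217,408), long line from (438,275) to (520,274), stub top at (306,166), button at (640,400) and fuse top at (642,142). These are crop pixels, 5x from an origin of (135,130).

```bash
python3 - <<'E'
from h import *
c=load('t1')
P=dict(cap=(279,272,108),idx=(217,408,105),li=(438,275,92),lo=(520,274,92),stub=(306,166,129),but=(640,400,112),fuse=(642,142,134),c1=(73,45,90),c2=(772,52,90),c3=(765,527,90),c4=(27,519,90))
R={k:ray(c,((u+.5)/5-.5+135,(v+.5)/5-.5+130),z) for k,(u,v,z) in P.items()}
for k,v in R.items(): print(k,v.round(1))
a=R['cap'][:2]
for k in('idx','li','lo','stub','but'):
    d=R[k][:2]-a; print(k,np.hypot(*d).round(1),np.degrees(np.arctan2(d[1],d[0])).round(1))
s=get_state();print(Rotation.from_quat(s['eef_rot']).as_matrix().round(3))
E
```

```text
cap [596.1 255.7 108. ]
idx [542.3 279.7 105. ]
li [596.9 196.8  92. ]
lo [596.8 163.3  92. ]
stub [633.9 238.6 129. ]
but [542.  110.7 112. ]
fuse [640.  106.7 134. ]
c1 [696.7 350.7  90. ]
c2 [688.9  60.4  90. ]
c3 [492.5  63.9  90. ]
c4 [500.4 360.4  90. ]
idx 59.0 156.0
li 58.9 -89.2
lo 92.4 -89.6
stub 41.5 -24.3
but 154.8 -110.5
[[ 0.945  0.328 -0.001]
 [ 0.328 -0.945  0.002]
 [ 0.    -0.002 -1.   ]]
```

```bash
python3 -m inch '[[1,[2.3,4.4,0],[0,0,2.6]],[1,[2.3,4.4,0],[0,0,2.6]],[1,[2.3,4.4,0],[0,0,2.6]],[1,[2.3,4.4,0],[0,0,2.6]],[1,[2.3,4.4,0],[0,0,2.6]]]'
python3 -m inch '[[1,[2.3,4.4,0],[0,0,2.6]],[1,[2.3,4.4,0],[0,0,2.6]],[1,[2.3,4.4,0],[0,0,2.6]],[1,[2.3,4.4,0],[0,0,2.6]],[1,[2.3,4.4,0],[0,0,2.6]]]'
python3 -m inch '[[1,[2.3,4.4,0],[0,0,2.6]],[1,[2.3,4.4,0],[0,0,2.6]],[1,[2.3,4.4,0],[0,0,2.6]],[1,[2.3,4.4,0],[0,0,2.6]],[1,[2.3,4.4,0],[0,0,2.6]]]'
python3 -m inch '[[1,[2.3,4.4,0],[0,0,2.6]],[1,[2.3,4.4,0],[0,0,2.6]],[1,[2.3,4.4,0],[0,0,2.6]],[1,[0,0,0],[0,0,0]],[1,[0,0,0],[0,0,0]]]'
python3 - <<'E'
from h import *
cap('wrist','w1'); s=get_state();print(s['joint_positions'],s['ee_pos'],Rotation.from_quat(s['eef_rot']).as_matrix().round(3))
E
```

```text
time_s: 0.55
ee_pos: [320.0, -368.3, 207.0]
eef_rot: [0.961, 0.277, -0.0, -0.001]
ft_force: [0.9, 0.3, 0.1]
gripper_width: 12.5
finger_force: 0.0
time_s: 1.05
ee_pos: [434.9, -148.4, 207.3]
eef_rot: [0.923, 0.384, -0.0, -0.0]
ft_force: [0.9, -0.5, -0.2]
gripper_width: 0.4
finger_force: 0.0
time_s: 1.55
ee_pos: [549.8, 71.6, 207.1]
eef_rot: [0.874, 0.487, -0.0, -0.0]
ft_force: [1.2, -1.5, 0.1]
gripper_width: -0.2
finger_force: 0.0
time_s: 2.05
ee_pos: [618.1, 202.2, 206.3]
eef_rot: [0.839, 0.545, -0.001, -0.0]
ft_force: [-0.2, 0.1, -0.9]
gripper_width: 0.0
finger_force: 0.0
[ 2.15637953e-01  3.22609889e-01  3.34152473e-02  1.28409516e+00
 -4.74932699e-04  2.20640209e+00] [617.83512795 201.20905872 206.67567402] [[ 0.408  0.913 -0.002]
 [ 0.913 -0.408 -0.001]
 [-0.002 -0.002 -1.   ]]
```

View pics/w1.png

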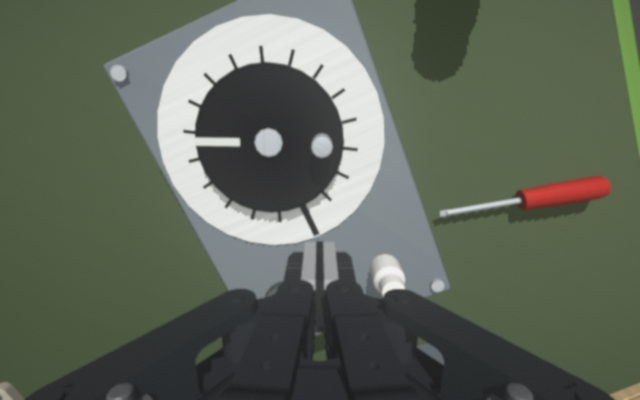

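The wrist view shows the cap at (268,142), index end at (196,142), stub top at (321,146) and long line from (303,206) to (317,235). The closed fingers are at about (319,245), clear of the fuse at (387,268).

```bash
python3 - <<'E'
from h import *
c=load('w1')
P=dict(cap=(268,142,108),idx=(196,142,105),li=(303.5,207,92),lo=(317,234.5,92),stub=(321,145.5,129))
R={k:ray(c,(u,v),z) for k,(u,v,z) in P.items()}
a=R['cap'][:2]
for k,v in R.items():
    d=v[:2]-a; print(k,v.round(1),np.hypot(*d).round(1),np.degrees(np.arctan2(d[1],d[0])).round(1))
E
```

```text
cap [596.7 255.3 108. ] 0.0 0.0
idx [543.6 278.4 105. ] 57.9 156.5
li [596.9 190.6  92. ] 64.8 -89.8
lo [597.1 161.8  92. ] 93.6 -89.7
stub [634.8 238.5 129. ] 41.7 -23.8
```

```bash
python3 -m inch '[[1,[0,0,-2.4],[0,0,0]],[1,[0,0,-2.4],[0,0,0]],[1,[0,0,-2.4],[0,0,0]],[1,[0,0,-2.3],[0,0,0]],[1,[0,0,0],[0,0,0]]]'
python3 -m inch '[[1,[0.2,0.45,0],[0,0,0]],[1,[0.2,0.45,0],[0,0,0]],[1,[0.2,0.45,0],[0,0,0]],[1,[0,0,0],[0,0,0]],[1,[0,0,0],[0,0,0]]]'
python3 - <<'E'
import numpy as np
A=np.array([596.5,255.5])
P=lambda th:(lambda u:A+42*u-19*np.array([-u[1],u[0]]))(np.array([np.cos(np.radians(th)),np.sin(np.radians(th))]))
for t in range(-24,95,6): print(t,P(t).round(1),((P(t+6)-P(t))/10).round(2))
E
```

```text
time_s: 2.6
ee_pos: [614.6, 198.8, 108.9]
eef_rot: [0.84, 0.543, -0.004, -0.001]
ft_force: [-1.3, -0.3, 0.0]
gripper_width: 0.0
finger_force: 0.0
time_s: 3.1
ee_pos: [625.3, 215.4, 113.5]
eef_rot: [0.839, 0.544, 0.001, 0.0]
ft_force: [0.3, 0.2, -0.3]
gripper_width: -0.2
finger_force: 0.0
-24 [627.1 221.1] [0.34 0.34]
-18 [630.6 224.5] [0.31 0.37]
-12 [633.6 228.2] [0.27 0.4 ]
-6 [636.3 232.2] [0.22 0.43]
0 [638.5 236.5] [0.18 0.45]
6 [640.3 241. ] [0.13 0.47]
12 [641.5 245.6] [0.08 0.48]
18 [642.3 250.4] [0.03 0.48]
24 [642.6 255.2] [-0.02  0.48]
30 [642.4 260. ] [-0.07  0.48]
36 [641.6 264.8] [-0.12  0.47]
42 [640.4 269.5] [-0.17  0.45]
48 [638.7 274. ] [-0.22  0.43]
54 [636.6 278.3] [-0.26  0.41]
60 [634.  282.4] [-0.3   0.38]
66 [630.9 286.1] [-0.34  0.34]
72 [627.5 289.6] [-0.37  0.31]
78 [623.8 292.6] [-0.4   0.27]
84 [619.8 295.3] [-0.43  0.22]
90 [615.5 297.5] [-0.45  0.18]
```

```bash
python3 -m inch '[[1,[0.1,0.3,0],[0,0,0]],[1,[0.1,0.25,0],[0,0,0]],[1,[0.17,0.17,0],[0,0,3]],[1,[0.17,0.17,0],[0,0,3]],[1,[0,0,0],[0,0,0]]]'
python3 -m inch '[[1,[0.15,0.18,0],[0,0,3]],[1,[0.15,0.18,0],[0,0,3]],[1,[0.14,0.2,0],[0,0,3]],[1,[0.14,0.2,0],[0,0,3]],[1,[0,0,0],[0,0,0]]]'
python3 - <<'E'
from h import *
cap('wrist','w2'); s=get_state();print(s['ee_pos'],s['ft_force'])
E
```

```text
time_s: 3.6
ee_pos: [630.4, 224.2, 112.7]
eef_rot: [0.809, 0.587, 0.0, 0.0]
ft_force: [0.0, 0.4, 0.7]
gripper_width: 0.2
finger_force: 0.0
time_s: 4.1
ee_pos: [636.0, 231.7, 112.6]
eef_rot: [0.744, 0.668, -0.0, -0.0]
ft_force: [0.3, 0.6, -0.0]
gripper_width: 0.0
finger_force: 0.0
[635.88735935 231.52800186 112.61562926] [-0.37917452 -0.93029975 -1.06658245]
```

View pics/w2.png

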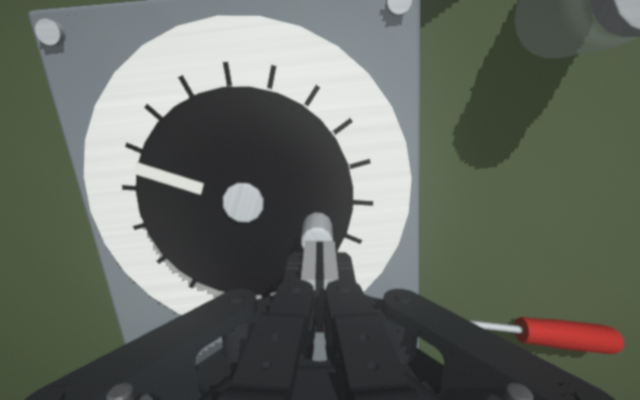

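The wrist view shows the stub at (318,230) directly ahead of the closed fingertips at (319,240), the index end at (138,170) and the cap at (243,202). I'll check the dial's angle.

```bash
python3 - <<'E'
from h import *
c=load('w2')
a=ray(c,(243,202),108); i=ray(c,(138,170),105); d=i-a
print(a,i,np.degrees(np.arctan2(d[1],d[0])))
i2=ray(c,(203,190),105)-a;print(np.degrees(np.arctan2(i2[1],i2[0])))
E
```

```text
[596.87914079 255.47637397 108.        ] [543.63812957 278.12356292 105.        ] 156.95649958874353
158.91373006214218
```

```bash
python3 - <<'E'
from h import *
c=load('w2');s=get_state()
print(proj(c,s['ee_pos']),ray(c,(317.5,222),129),ray(c,(318,233),129),c['origin'],s['ee_pos'],s['ft_force'],s['wrist_torque'])
for th in(-24,-22,-14,-6):
  u=np.array([np.cos(np.radians(th)),np.sin(np.radians(th))])*42+[596.7,255.4]; print(th,proj(c,[*u,129]),proj(c,[*u,105]))
cv2.imwrite('pics/w2z.png',cv2.resize(c['pixels'][120:300,100:400,::-1],None,fx=2.6,fy=2.6,interpolation=cv2.INTER_CUBIC))
E
```

```text
[319.85530883 239.25916658] [636.42244717 247.64833421 129.        ] [636.05304946 241.96745948 129.        ] [643.19473929 303.84860675 280.10214029] [635.88735935 231.52800186 112.61562926] [-0.37917452 -0.93029975 -1.06658245] [ 0.02385269 -0.03822128 -0.00312208]
-24 [316.7965725  240.10430206] [317.08236175 222.72765682]
-22 [317.6659038 237.4465733] [317.84481199 220.3616857 ]
-14 [320.157726   226.44755304] [320.0274247 210.5849111]
-6 [321.00570253 215.00371536] [320.7675309  200.43804775]
```

View pics/w2z.png

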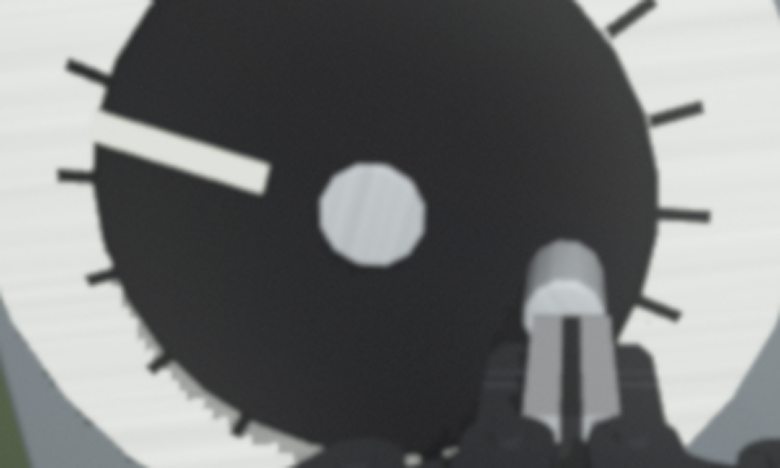

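```bash
python3 - <<'E'
from h import *
c=load('w2');s=get_state();R=Rotation.from_quat(s['eef_rot']).as_matrix()
for x in(-11,0,5,11):
  for h in(0,10,20,40): print(x,h,proj(c,s['ee_pos']+R@[x,7,-h]).round(1),proj(c,s['ee_pos']+R@[x,-7,-h]).round(1))
print(Rotation.from_quat(c['rotation']).as_matrix().round(3))
E
```

```text
-11 0 [332.5 257.7] [307.1 257.7]
-11 10 [333.3 266.4] [306.4 266.4]
-11 20 [334.1 276.2] [305.7 276.1]
-11 40 [336.1 299.4] [304.  299.4]
0 0 [332.8 239.3] [306.9 239.2]
0 10 [333.6 247.1] [306.2 247.1]
0 20 [334.4 255.9] [305.5 255.8]
0 40 [336.5 276.9] [303.7 276.9]
5 0 [332.9 230.7] [306.8 230.6]
5 10 [333.7 238.1] [306.2 238. ]
5 20 [334.6 246.4] [305.4 246.3]
5 40 [336.7 266.3] [303.5 266.3]
11 0 [333.1 220.2] [306.7 220.1]
11 10 [333.9 227. ] [306. 227.]
11 20 [334.8 234.8] [305.3 234.7]
11 40 [336.9 253.4] [303.4 253.3]
[[ 0.994  0.102  0.03 ]
 [-0.106  0.954  0.281]
 [ 0.    -0.283  0.959]]
```

The crop shows the fingertips covering the back half of the stub's top at crop (568,300), and the dial hasn't turned. I'll check the actual fingertip height from the scene camera.

```bash
python3 - <<'E'
from h import *
c=cap('scene','s1'); s=get_state()
p=proj(c,s['ee_pos']);q=proj(c,[635.2,238.6,129]);q0=proj(c,[635.2,238.6,105]);print(c['origin'],p,q,q0)
u,v=q.astype(int); x0=max(0,min(u-50,540));y0=max(0,min(v-45,325))
print(x0,y0)
for n,(a,b) in dict(p=p,q=q,q0=q0).items(): print(n,(a-x0)*8,(b-y0)*8)
cv2.imwrite('pics/s1z.png',cv2.resize(c['pixels'][y0:y0+75,x0:x0+100,::-1],None,fx=8,fy=8,interpolation=cv2.INTER_CUBIC))
E
```

```text
[ 898.41241791 -514.58905422  687.49443802] [419.70529531 146.07439679] [421.8739347  138.74834242] [420.3000296  147.07827055]
371 93
p 389.6423624706613 424.59517434295753
q 406.9914775619932 365.9867393412658
q0 394.4002368014294 432.6261643645628
```

View pics/s1z.png

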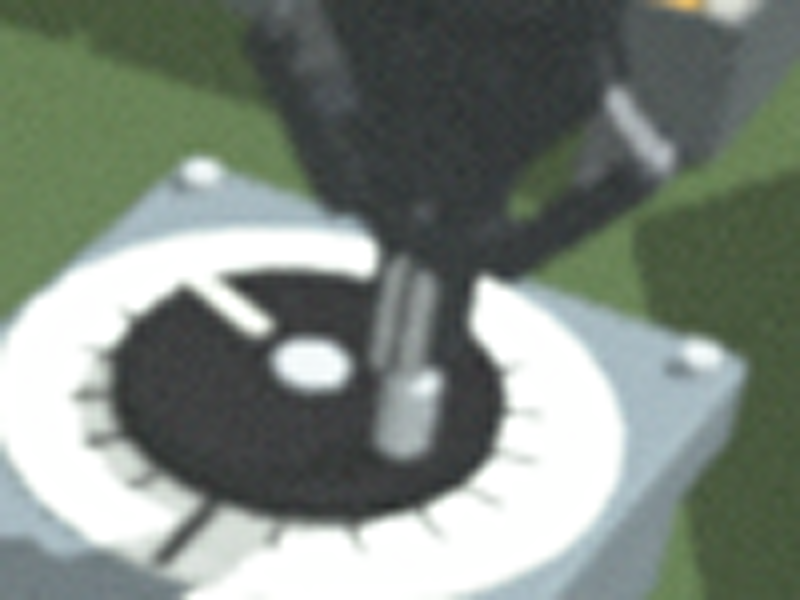

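The scene view shows the fingertips at crop (400,365), ending at the top of the stub (410,375). That is about 20–26 mm higher than the reported TCP, so the fingers passed over the stub without touching it. I'll back off, then go lower while watching the force.

```bash
python3 -c "import plant;print(plant.grip_depth)"
python3 -m inch '[[1,[-0.35,-0.6,0],[0,0,-4.5]],[1,[-0.35,-0.6,0],[0,0,-4.5]],[1,[-0.35,-0.6,0],[0,0,-4.5]],[1,[-0.35,-0.5,0],[0,0,-4.5]],[1,[0,0,0],[0,0,0]]]'
python3 -m inch '[[1,[0,0,-0.5],[0,0,0]],[1,[0,0,-0.5],[0,0,0]],[1,[0,0,-0.4],[0,0,0]],[1,[0,0,0],[0,0,0]],[1,[0,0,0],[0,0,0]]]'
python3 - <<'E'
from h import *
c=cap('scene','s2'); s=get_state();print(s['ee_pos'],s['ft_force'],s['eef_rot'])
print((proj(c,s['ee_pos'])-[371,93])*8)
cv2.imwrite('pics/s2z.png',cv2.resize(c['pixels'][93:168,371:471,::-1],None,fx=8,fy=8,interpolation=cv2.INTER_CUBIC))
E
```

```text
18.700000000000003
time_s: 4.7
ee_pos: [621.4, 207.9, 112.7]
eef_rot: [0.839, 0.543, -0.0, -0.0]
ft_force: [-0.3, 0.2, -0.9]
gripper_width: 0.2
finger_force: 0.0
time_s: 5.2
ee_pos: [621.8, 208.6, 98.3]
eef_rot: [0.839, 0.544, -0.0, -0.0]
ft_force: [1.0, 0.2, -0.4]
gripper_width: 0.4
finger_force: 0.0
[621.95712963 208.61014522  98.55120217] [ 0.08549543 -0.04642743 -0.4946835 ] [ 8.38956737e-01  5.44198109e-01 -1.05714599e-04 -3.47556938e-05]
[304.58879302 486.35060433]
```

View pics/s2z.png

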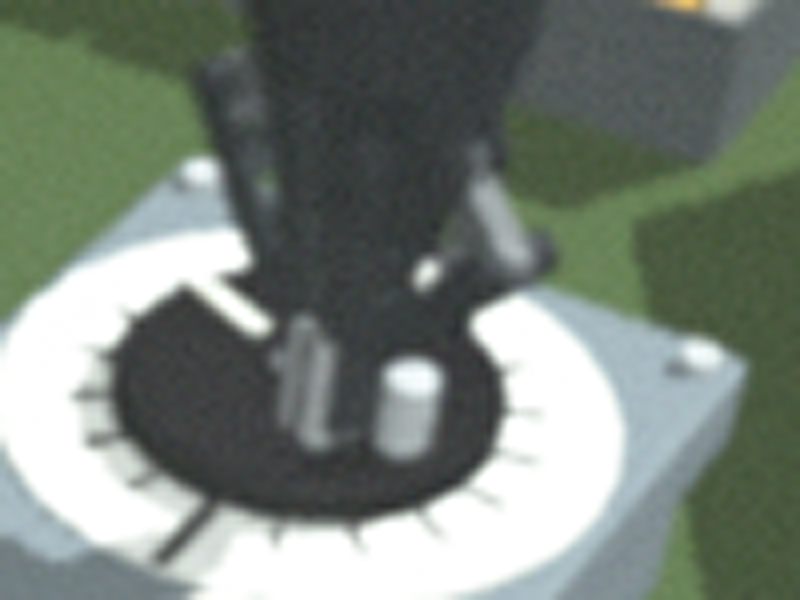

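The scene view now shows the fingertips at crop (310,440), just above the dial and beside the stub, which stands free at (410,400). Now I'll push along the arc.

```bash
python3 -m inch '[[1,[0.17,0.42,0],[0,0,0]],[1,[0.17,0.42,0],[0,0,0]],[1,[0.17,0.42,0],[0,0,0]],[1,[0.17,0.17,0],[0,0,3]],[1,[0.17,0.17,0],[0,0,3]]]'
python3 -m inch '[[1,[0.15,0.18,0],[0,0,3]],[1,[0.15,0.18,0],[0,0,3]],[1,[0.14,0.2,0],[0,0,3]],[1,[0.14,0.2,0],[0,0,3]],[1,[0,0,0],[0,0,0]]]'
python3 - <<'E'
from h import *
c=cap('wrist','w3'); s=get_state();print(s['ee_pos'],s['ft_force'])
E
```

```text
time_s: 5.75
ee_pos: [630.4, 223.4, 98.9]
eef_rot: [0.809, 0.588, -0.001, 0.001]
ft_force: [-1.9, -4.3, 2.7]
gripper_width: -0.2
finger_force: 2.0
time_s: 6.25
ee_pos: [636.3, 231.5, 98.9]
eef_rot: [0.744, 0.669, -0.001, 0.001]
ft_force: [-0.1, -2.4, 1.8]
gripper_width: 0.0
finger_force: 1.7
[636.28831446 231.53981699  98.88750186] [-1.00164988 -3.53428001  2.18614634]
```

View pics/w3.png

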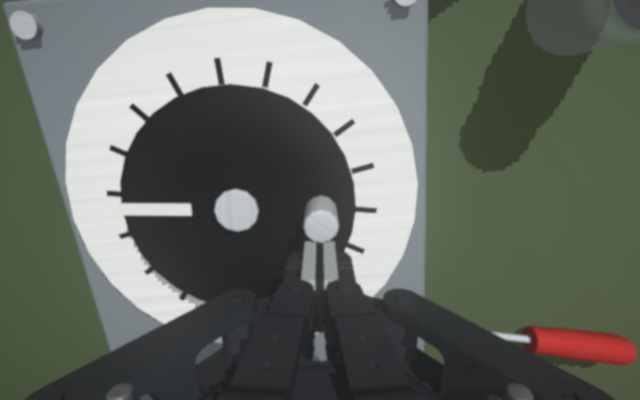

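The wrist view shows the dial turning, with the index now at (122,209), the cap at (237,210) and the stub ahead of the fingers at (321,222). The push force is about 4 N. I'll carry on along the arc to about θ=60.

```bash
python3 - <<'E'
from h import *
c=load('w3')
a=ray(c,(237,210),108)
for p in((122,209),(192,209)):
  d=ray(c,p,105)-a; print(a,np.degrees(np.arctan2(d[1],d[0])))
E
python3 -m inch '[[1,[0.11,0.21,0],[0,0,3]],[1,[0.11,0.21,0],[0,0,3]],[1,[0.09,0.22,0],[0,0,3]],[1,[0.09,0.23,0],[0,0,3]],[1,[0.07,0.23,0],[0,0,3]]]'
python3 -m inch '[[1,[0.06,0.24,0],[0,0,3]],[1,[0.04,0.24,0],[0,0,3]],[1,[0.04,0.24,0],[0,0,3]],[1,[0.02,0.24,0],[0,0,3]],[1,[0.01,0.24,0],[0,0,3]]]'
python3 -m inch '[[1,[-0.01,0.24,0],[0,0,3]],[1,[-0.01,0.24,0],[0,0,3]],[1,[-0.03,0.24,0],[0,0,3]],[1,[-0.04,0.24,0],[0,0,3]],[1,[-0.06,0.24,0],[0,0,3]]]'
python3 -m inch '[[1,[-0.06,0.23,0],[0,0,3]],[1,[-0.08,0.23,0],[0,0,3]],[1,[-0.09,0.22,0],[0,0,3]],[1,[-0.11,0.22,0],[0,0,3]],[1,[-0.11,0.21,0],[0,0,3]]]'
```

```text
[597.16475406 255.34118037 108.        ] 174.40518260459814
[597.16475406 255.34118037 108.        ] 175.10125483562322
time_s: 6.8
ee_pos: [641.1, 242.3, 98.9]
eef_rot: [0.65, 0.76, -0.001, 0.001]
ft_force: [-1.6, -3.6, 2.4]
gripper_width: -0.2
finger_force: 1.9
time_s: 7.3
ee_pos: [642.8, 254.2, 98.9]
eef_rot: [0.545, 0.838, -0.001, 0.001]
ft_force: [-0.2, -4.4, 1.8]
gripper_width: -0.2
finger_force: 1.8
time_s: 7.8
ee_pos: [641.6, 266.0, 98.8]
eef_rot: [0.431, 0.902, -0.001, 0.001]
ft_force: [0.8, -4.8, 0.9]
gripper_width: 0.2
finger_force: 1.8
time_s: 8.3
ee_pos: [637.5, 277.2, 98.9]
eef_rot: [0.309, 0.951, -0.001, 0.001]
ft_force: [1.5, -3.3, 1.0]
gripper_width: 0.2
finger_force: 1.7
```

```bash
python3 -m inch '[[1,[-0.13,0.21,0],[0,0,3]],[1,[-0.13,0.2,0],[0,0,3]],[1,[-0.15,0.19,0],[0,0,3]],[1,[-0.15,0.19,0],[0,0,3]],[1,[-0.17,0.17,0],[0,0,3]]]'
python3 -m inch '[[1,[-0.17,0.17,0],[0,0,3]],[1,[-0.18,0.16,0],[0,0,3]],[1,[-0.19,0.15,0],[0,0,3]],[1,[-0.2,0.14,0],[0,0,3]],[1,[0,0,0],[0,0,0]]]'
python3 - <<'E'
from h import *
c=cap('top','t2'); s=get_state();print(s['ee_pos'],s['ft_force'])
c=cap('wrist','w4')
E
```

```text
time_s: 8.8
ee_pos: [630.7, 287.0, 98.9]
eef_rot: [0.183, 0.983, -0.001, 0.002]
ft_force: [1.6, -3.6, -0.9]
gripper_width: 0.2
finger_force: 1.7
time_s: 9.3
ee_pos: [623.1, 293.9, 99.0]
eef_rot: [0.08, 0.997, -0.0, 0.001]
ft_force: [2.2, -3.5, -0.1]
gripper_width: -0.3
finger_force: 1.4
[623.06416212 293.89906349  98.98271734] [ 3.18074078 -1.98094109  0.07122424]
```

View pics/w4.png

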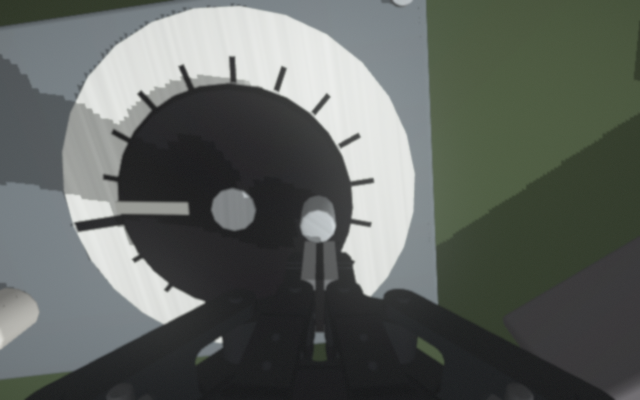

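The index (outer end (119,208), inner end (189,209)) is just short of the long line, which runs from (118,220) to (77,226). The cap is at (234,210).

```bash
python3 - <<'E'
from h import *
c=load('w4')
a=ray(c,(234,210),108)
for p,z in(((119,208),105),((189,208.5),105),((118,220.5),92),((77,226),92)):
  d=ray(c,p,z)-a; print(a.round(1),np.hypot(d[0],d[1]).round(1),np.degrees(np.arctan2(d[1],d[0])).round(1))
E
```

```text
[597.2 255.7 108. ] 58.9 -99.2
[597.2 255.7 108. ] 23.6 -98.6
[597.2 255.7 108. ] 69.9 -89.6
[597.2 255.7 108. ] 93.4 -90.0
```

```bash
python3 -m inch '[[1,[-0.16,0.1,0],[0,0,2.3]],[1,[-0.16,0.09,0],[0,0,2.3]],[1,[-0.17,0.08,0],[0,0,2.3]],[1,[-0.17,0.08,0],[0,0,2.3]],[1,[0,0,0],[0,0,0]]]'
python3 -m inch '[[1,[0.5,0,0],[0,0,0]],[1,[1,0,0],[0,0,0]],[1,[0.5,0,2],[0,0,0]],[1,[0,0,4],[0,0,0]],[1,[0,0,1],[0,0,0]]]'
python3 - <<'E'
from h import *
c=cap('wrist','w5'); print(get_state()['ee_pos'])
E
```

```text
time_s: 9.9
ee_pos: [616.1, 297.7, 99.0]
eef_rot: [-0.001, 1.0, 0.0, 0.001]
ft_force: [3.7, -1.7, -0.2]
gripper_width: 0.3
finger_force: 1.5
time_s: 10.4
ee_pos: [638.4, 298.9, 173.3]
eef_rot: [-0.001, 1.0, 0.002, 0.003]
ft_force: [0.9, -0.6, 0.7]
gripper_width: -0.1
finger_force: 0.0
[638.58945781 298.9990533  173.86244065]
```

View pics/w5.png

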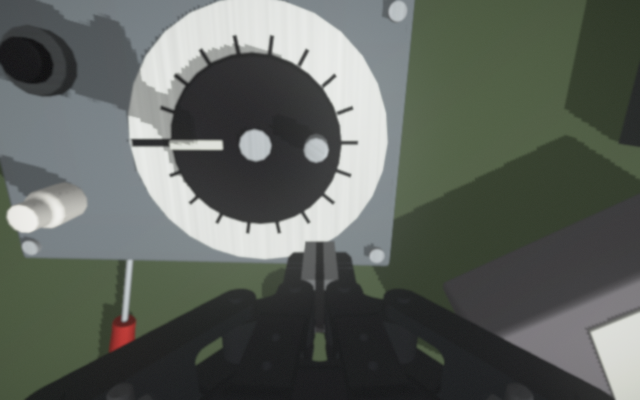

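The white index, from (223,145) to (171,144.5), now runs into the long line, from (168,143) to (133,142.5). The cap is at (255,145.5) and the button at (25,60). The fingers are clear.

```bash
python3 - <<'E'
from h import *
c=load('w5')
# refine: white index / black line centroid rows
g=c['pixels'].astype(int).mean(2)
for u in(180,190,200,210,220): r=g[132:158,u]; w=np.clip(r-110,0,None); print(u,((w*np.arange(132,158)).sum()/w.sum()).round(2),end=' ')
for u in(137,145,152,158): r=g[134:152,u]; w=np.clip(np.median(r)-20-r,0,None); print(u,((w*np.arange(134,152)).sum()/w.sum()).round(2),end=' ')
print()
a=ray(c,(255,145.5),108)
for p,z in(((171,144.5),105),((222,145),105),((168,143),92),((133,142.5),92)):
  d=ray(c,p,z)-a; print(a.round(1),np.hypot(d[0],d[1]).round(1),np.degrees(np.arctan2(d[1],d[0])).round(1))
print(ray(c,(24,60),112))
# vector radius/circle centre of button from top view t1
E
```

```text
180 145.21 190 145.27 200 144.55 210 144.62 220 144.68 137 142.22 145 142.21 152 142.22 158 142.23 
[597.3 255.3 108. ] 59.2 -90.1
[597.3 255.3 108. ] 23.6 -89.7
[597.3 255.3 108. ] 66.9 -89.5
[597.3 255.3 108. ] 92.5 -89.9
[543.33375971 113.59943709 112.        ]
```

```bash
python3 -m inch '[[1,[-1.91,-3.74,0],[0,0,0]],[1,[-1.91,-3.74,0],[0,0,0]],[1,[-1.91,-3.74,0],[0,0,0]],[1,[-1.91,-3.74,0],[0,0,0]],[1,[-1.91,-3.74,0],[0,0,0]]]'
python3 -m inch '[[1,[0,0,0],[0,0,0]],[1,[0,0,-2],[0,0,0]],[1,[0,0,-2],[0,0,0]],[1,[0,0,-1.5],[0,0,0]],[1,[0,0,0],[0,0,0]]]'
```

```text
time_s: 10.95
ee_pos: [538.3, 109.5, 167.4]
eef_rot: [-0.001, 1.0, 0.0, -0.001]
ft_force: [0.3, -0.8, -0.4]
gripper_width: 0.2
finger_force: 0.0
time_s: 11.45
ee_pos: [537.5, 111.0, 110.5]
eef_rot: [-0.001, 1.0, 0.0, -0.003]
ft_force: [-0.4, 0.7, 0.1]
gripper_width: 0.2
finger_force: 0.0
```

```bash
python3 -m inch '[[1,[0.5,0.1,0],[0,0,0]],[1,[0,0,-0.3],[0,0,0]],[1,[0,0,-0.3],[0,0,0]],[1,[0,0,-0.3],[0,0,0]],[1,[0,0,0],[0,0,0]]]'
python3 -m inch '[[1,[0,0,-0.2],[0,0,0]],[1,[0,0,-0.2],[0,0,0]],[1,[0,0,0],[0,0,0]]]'
```

```text
time_s: 11.95
ee_pos: [544.6, 111.5, 104.5]
eef_rot: [-0.001, 1.0, -0.0, -0.0]
ft_force: [-0.7, 0.2, -0.3]
gripper_width: 0.1
finger_force: 0.0
time_s: 12.25
ee_pos: [544.6, 111.4, 100.4]
eef_rot: [-0.001, 1.0, -0.0, -0.0]
ft_force: [0.8, -0.4, -0.5]
gripper_width: -0.0
finger_force: 0.0
```

```bash
python3 -m inch '[[1,[0,0,-0.2],[0,0,0]],[1,[0,0,-0.2],[0,0,0]],[1,[0,0,0],[0,0,0]]]'
python3 -m inch '[[1,[0,0,-0.2],[0,0,0]],[1,[0,0,0],[0,0,0]],[1,[0,0,0],[0,0,0]]]'
python3 -m inch '[[1,[0,0,-0.2],[0,0,0]],[1,[0,0,0],[0,0,0]],[1,[0,0,0],[0,0,0]]]'
```

```text
time_s: 12.55
ee_pos: [544.6, 111.5, 96.3]
eef_rot: [-0.001, 1.0, -0.0, -0.0]
ft_force: [0.4, 0.3, -0.1]
gripper_width: -0.2
finger_force: 0.0
time_s: 12.85
ee_pos: [544.8, 111.5, 94.6]
eef_rot: [-0.001, 1.0, -0.0, -0.0]
ft_force: [-0.2, -0.7, -0.4]
gripper_width: 0.1
finger_force: 0.0
time_s: 13.15
ee_pos: [544.8, 111.5, 92.6]
eef_rot: [-0.001, 1.0, -0.0, -0.0]
ft_force: [-0.3, -0.4, -0.7]
gripper_width: -0.3
finger_force: 0.0
```

```bash
python3 -m inch '[[1,[0,0,-0.2],[0,0,0]],[1,[0,0,0],[0,0,0]],[1,[0,0,0],[0,0,0]]]'
python3 -m inch '[[1,[0,0,-0.2],[0,0,0]],[1,[0,0,0],[0,0,0]],[1,[0,0,0],[0,0,0]]]'
python3 -m inch '[[1,[0,0,-0.2],[0,0,0]],[1,[0,0,0],[0,0,0]],[1,[0,0,0],[0,0,0]]]'
```

```text
time_s: 13.45
ee_pos: [544.8, 111.5, 90.6]
eef_rot: [-0.001, 1.0, -0.0, -0.0]
ft_force: [-0.5, -0.1, 0.4]
gripper_width: -0.2
finger_force: 0.0
time_s: 13.75
ee_pos: [544.8, 111.5, 88.6]
eef_rot: [-0.001, 1.0, -0.0, -0.0]
ft_force: [-0.4, 0.3, -1.4]
gripper_width: -0.1
finger_force: 0.0
time_s: 14.05
ee_pos: [545.0, 111.5, 86.9]
eef_rot: [-0.001, 1.0, 0.0, 0.0]
ft_force: [-1.2, 0.2, 2.2]
gripper_width: -0.3
finger_force: 1.1
```

Contact at about z=88. I'll keep pressing.

```bash
python3 -m inch '[[1,[0,0,-0.2],[0,0,0]],[1,[0,0,0],[0,0,0]],[1,[0,0,0],[0,0,0]]]'
python3 -m inch '[[1,[0,0,-0.2],[0,0,0]],[1,[0,0,0],[0,0,0]],[1,[0,0,0],[0,0,0]]]'
python3 -m inch '[[1,[0,0,-0.1],[0,0,0]],[1,[0,0,0],[0,0,0]],[1,[0,0,0],[0,0,0]]]'
```

```text
time_s: 14.35
ee_pos: [545.0, 111.5, 84.9]
eef_rot: [-0.001, 1.0, 0.0, 0.0]
ft_force: [0.7, 0.1, 2.6]
gripper_width: 0.4
finger_force: 1.7
time_s: 14.65
ee_pos: [545.0, 111.5, 82.9]
eef_rot: [-0.001, 1.0, 0.0, 0.0]
ft_force: [-1.2, -0.1, 4.5]
gripper_width: -0.0
finger_force: 2.3
time_s: 14.95
ee_pos: [545.1, 111.5, 82.4]
eef_rot: [-0.001, 1.0, 0.0, 0.0]
ft_force: [-1.8, -0.5, 7.3]
gripper_width: -0.1
finger_force: 3.9
```

```bash
python3 -m inch '[[1,[0,0,-0.1],[0,0,0]],[1,[0,0,0],[0,0,0]],[1,[0,0,0],[0,0,0]]]'
python3 -m inch '[[1,[0,0,1],[0,0,0]],[1,[0,0,2],[0,0,0]],[1,[0,0,4],[0,0,0]],[1,[0,0,4],[0,0,0]],[1,[0,0,0],[0,0,0]]]'
python3 -m inch '[[1,[0,0,0],[0,0,0]],[1,[0,0,0],[0,0,0]],[1,[0,0,0],[0,0,0]]]'
python3 - <<'E'
from h import *
c=cap('top','t3'); o=load('t1')
g=lambda c:c['pixels'].astype(int).mean(2)
# white pixels on the dial: predict index pixel line for several dial angles, print brightness
A=np.array([596.9,255.4])
for th in(-96,-93,-91,-90,-89,-88,-86,-83):
  u=np.array([np.cos(np.radians(th)),np.sin(np.radians(th))])
  P=[proj(c,[*(A+r*u),105]) for r in(30,38,46,52,57)]
  print(th,np.mean([cv2.remap(g(c).astype(np.float32),np.float32([[p[0]]]),np.float32([[p[1]]]),1)[0,0] for p in P]).round(0))
E
```

```text
time_s: 15.25
ee_pos: [545.1, 111.5, 82.3]
eef_rot: [-0.001, 1.0, -0.0, 0.0]
ft_force: [-3.9, -0.7, 12.9]
gripper_width: -0.1
finger_force: 6.4
time_s: 15.75
ee_pos: [549.2, 111.9, 196.7]
eef_rot: [-0.001, 1.0, 0.0, 0.006]
ft_force: [1.1, 1.2, 0.4]
gripper_width: -0.0
finger_force: 0.0
time_s: 16.05
ee_pos: [543.4, 111.4, 188.6]
eef_rot: [-0.001, 1.0, -0.0, -0.002]
ft_force: [-0.8, 0.8, 0.1]
gripper_width: 0.1
finger_force: 0.0
-96 86.0
-93 86.0
-91 86.0
-90 86.0
-89 86.0
-88 85.0
-86 83.0
-83 77.0
```

The button reached its hard stop (12.9 N, no further travel) and was released. The arm blocks the top view, but nothing has touched the dial since it was measured on the line.

```bash
python3 -c "import plant;print(plant.hand_in())"
```

```text
the job is handed in; nothing more can be done
None
```

The job is handed in at about 16 s, result not reported: the dial was last measured about 0.5° from the long line and not rechecked after the button press (the arm blocked the view), the reset button went down to its stop and was released, and no loose thing was touched as far as I could tell.

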